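# Load the paint shaker and set its speed

### The arm

A 6-joint arm with a two-finger parallel gripper is mounted at the origin on the work surface. World frame = base frame: x ahead of the robot, y to its left, z up, the work surface at z = 0. Lengths are in m, angles in degrees, forces in N, time in s.
With the tool pointing down it reaches from about 0.375 to 0.9 m from the base axis. Payload 3.1 kg.
Tool frame: the origin (TCP) lies at the very end of the fingers, on their centre line; the grasp point (between the pads) lies 19 mm behind it; z points along the fingers, y is the line along which they close (so a half turn about z gives the same grasp; the last joint's range is limited). The gripper opens to 87 mm and grips with 3 to 60 N. Pads are 19 mm wide; open, the fingers measure 117 mm over their backs; the gripper's body (75 mm by 190 mm) begins 51 mm behind the grasp point.
Start: joints at [61.965, 30.224, 82.088, -0, 67.689, -10.227], TCP at [0.191, 0.595, 0.223] pointing down, gripper open.
Joint ranges: [-176.69, 176.69], [-43.24, 126.21], [12.49, 139.97], [-82, 262], [0, 151.66], [-163.58, 163.58]. Speed limits (degrees/s): [159.86, 159.86, 180, 180, 180, 180].

### API

Orientations are given as a 3x3 rotation matrix whose columns are the frame's x, y, z axes.
In Python, from rig import readout, viewer, ticket gives the robot as it stands.
- The arm moves only by the tool send_rows, never from a script. Its argument "moves" is a list of rows, each a list of 6 numbers: the shift along the tool's x, y, z in units of 250 mm (1.0 is 250 mm), then the turn, a rotation vector about the tool's x, y, z in units of 90 degrees (1.0 is 90 degrees). A call has 1 to 12 rows; each row is the pose to reach, as a shift and turn from the pose commanded when the call began, along the tool's axes at that moment; what a row does not reach only later rows make up. A row lasts 1/10 s, in which the tool goes at most 50 mm and 8.59 degrees, less where a joint would pass 70% of its speed; a pose out of reach is approached as far as the arm can. A call with a number of a shift or a turn outside -1 to 1 is refused whole. A call with a gripper value outside its range is refused whole. "grip" is the opening, from 0 (shut) to 1 (fully open), set as the call begins (left out, the last holds). The fingers move at their own pace and stop on an object; the grip force is fixed at half the most. Time passes only in rows, so rows that repeat a pose let the fingers close. It gives the time, the measured TCP pose, the force, the opening and the grip force at its end, in the units of the state.
- readout.read_state(): the state, without advancing time (a new reading comes with each control period).
- viewer.capture(name): name is "scene" or "top"; returns (picture, depth): 420x560x3 uint8, red, green, blue; 420x560 float32, m along the optical axis (not along the pixel's ray), 0 where there is no reading.
- viewer.camera_info(name): a dict with "fx", "fy", "cx", "cy" (pixels), "R" (3x3) and "t" (3): a world point X has camera coordinates R X + t. Camera axes: x right, y down, z forward; pixel columns grow to the right and rows downward; lengths in m; the calibration is good to about 2 mm. A picture is of the moment at which its call begins. camera_info takes no time and is no camera call.
- ticket.hand_in(): hands the job in; it is judged then, once.
The state is a dict: "time_s": time; "joint_positions": joint angles; "qvel": joint speeds; "tau": joint torques, N m; "position": TCP position; "tcp_rot": TCP orientation; "force": force on the tool from outside, world axes, zero at the start; "moment": the same for the moment, N m; "opening": opening from 0.0 (shut) to 1.0 (fully open); "grasp_force": force on a finger pad.
Only numpy, scipy, OpenCV 4.12 (cv2) and the standard library are available. Lean on these libraries where they do the work, as an engineer would, in place of code of your own. Each camera call takes 0.05 s, during which the arm holds its last target. There are 200 camera calls.

### The job

The paint shaker was left at a running speed with the lid spanner lying in its tray. First turn its speed sleeve back to 0; then hang the spanner by its eye on the hook stand and stand every paint jar upright in the tray. When all that is in place, turn the sleeve to 7, and leave the other things on the bench where they are.

Things in the scene. Friction and masses are not known exactly. Their poses are not given: they have to be found in the camera images.
- shaker: Paint shaker, fixed to the bench, never moves; yaw varies. Origin at bench height under the centre of its square tray; x, y along the tray's sides, z up. Beside the tray on its +y side is the blue control head, 120 (x) x 125 (y) mm, centred at y +160 mm, top 30 mm above the bench, with a white dial and the speed sleeve on a vertical axis at x 0, y +160 mm.
- tray_floor (a point): Centre of the tray's flat black rubber floor, 12 mm above the bench. Tray 190 x 190 mm outside, 180 x 180 mm inside; its 5 mm thick aluminium rim rises 24 mm above the floor (36 mm above the bench).
- sleeve_grip (a point): Point on the vertical axis of the grey ribbed speed sleeve, 62 mm above the bench, a good height to grip it from above. The sleeve is a cylinder of diameter 48 mm, from 36 to 81 mm above the bench, with a 62 mm wide skirt just below it, 32 to 36 mm above the bench. A red bar on its top and a red mark on its skirt point at the number set.
- sleeve (a joint): Turn of the speed sleeve, rad: 0 at number 0, growing clockwise seen from above, 0.5236 (30 degrees) per number; end stops just beyond 0 and 8. A spring click holds it at each number: about 0.1 N m takes it to the next; let go, it snaps to the nearest. Numerals run clockwise on the white dial, 0 to 8; 4 lies on the shaker's -x side, 0 is 120 degrees anticlockwise of it.
- hook: Hook stand, fixed; yaw varies. Origin at bench height below the hook's upright tip. Steel post, radius 8 mm, 247 mm high, at x +80 mm on a base plate (x -10 to +90, y +-40, 12 mm high). From its top a red rod, radius 5 mm, slopes down toward -x to the bend (x 0, height 222 mm), then turns straight up to its end at 267 mm. An eye lowered over the tip and let go stays on the rod.
- hook_tip (a point): Top end of the hook's upright tip, 267 mm above the bench.
- hook_bend (a point): The hook's lowest point, on the rod's axis at the bend, 222 mm above the bench; a hung eye rests on the rod between here and the post.
- spanner: Yellow lid spanner, 12 mm thick and 139 mm long, 0.12 kg, lying flat in the shaker's tray at the start. Origin: centre of the underside of its shaft, near its centre of mass; x along it toward the round closed eye, -x toward its open C-shaped jaw (44 mm wide), z up as it lies. Shaft 65 mm long, 18 mm wide, 12 mm thick.
- spanner_eye (a point): Centre of the spanner's eye, 48 mm along its x from the origin, at half thickness: a ring with about 23 mm clear opening, 42 mm outside, of 8 mm round bar.
- spanner_grip (a point): Middle of the spanner's shaft, 6 mm above its underside, the place to grip it across its 18 mm width.
- jar_red: Red paint jar with a white cap, a closed cylinder of diameter 56 mm (cap 54 mm), 65 mm high, about 0.16 kg. Origin at the centre of its underside, z up when upright. Three or all of the four jars are present, standing on the bench; absent ones read None.
- jar_green: Green paint jar with a white cap, a closed cylinder of diameter 56 mm (cap 54 mm), 65 mm high, about 0.16 kg. Origin at the centre of its underside, z up when upright. Three or all of the four jars are present, standing on the bench; absent ones read None.
- jar_yellow: Yellow paint jar with a white cap, a closed cylinder of diameter 56 mm (cap 54 mm), 65 mm high, about 0.16 kg. Origin at the centre of its underside, z up when upright. Three or all of the four jars are present, standing on the bench; absent ones read None.
- jar_blue: Blue paint jar with a white cap, a closed cylinder of diameter 56 mm (cap 54 mm), 65 mm high, about 0.16 kg. Origin at the centre of its underside, z up when upright. Three or all of the four jars are present, standing on the bench; absent ones read None.
- glue: White glue bottle with an orange cap, diameter 36 mm, 100 mm high; leave alone. Origin under its centre.
- tape: Yellow roll of tape lying flat, 60 mm across, 20 mm high; leave alone. Origin under its centre.
- watercup: White cup, 72 mm across, 85 mm high; leave alone. Origin under its centre.
- driver: Screwdriver, 160 mm long, lying along its x axis; leave alone.
- sander: Cork sanding block, 70 x 30 x 25 mm; leave alone. Origin under its centre.
- model_car: Red model car, 130 x 58 x 48 mm; leave alone. Origin under its centre.

How it is judged:
By the outcome, as a careful person would: the job done as asked, in the order asked, and still so for the second after the job is handed in, with the robot touching nothing.
Of jar_red, jar_green, jar_yellow, jar_blue only 3 to 4 are there at a start; the rules pass over those that are not, and their reading is None.
At some moment in a run one of jar_red, jar_green, jar_yellow, jar_blue may be knocked a few centimetres aside while the robot is not near it.
Once in a run the grip may slacken for a moment while it holds something.
It also fails if it takes over 200 s, if anything falls off the work surface, if the arm or the gripper's body presses on something with over 40 N, if the wrist force passes 120 N, or if a joint passes its speed limit or range.

## Working session

There is one attempt and no reset: what is moved stays moved. The work goes in short steps, Python scripts to look and compute and a tool call to move; the robot and the scene stay as the last step left them, time stands still between calls to the robot, and variables do not carry over. Pictures are saved under pics/ and viewed, at most 14 in all, crops included, and the job is handed in when it is done.

Besides the shell and the picture viewer there is one more tool, called after "Request:" by a JSON object that holds its "name" and its "arguments", one argument or row to a line. send_rows: Moves the arm, as the interface text tells. Shifts and turns lie within -1 to 1; 1 stands for 250 mm of shift or 90 degrees of turn. Its arguments: {"type":"object","properties":{"moves":{"type":"array"},"grip":{"type":"number"}},"required":["moves"]}

```bash
ls; mkdir -p pics; python3 - <<'E'
from rig import readout, viewer
import cv2
for n in("scene","top"):
    p,d=viewer.capture(n); cv2.imwrite(f"pics/{n}0.png",p[...,::-1]); c=viewer.camera_info(n); print(n,c)
s=readout.read_state(); print(s['position'],s['tcp_rot'],s['time_s'],s['opening'])
E
```

```text
pics
scene {'fx': 436.9032372504564, 'fy': 436.9032372504564, 'cx': 286.1279534115444, 'cy': 211.13267296097635, 'R': array([[-0.44169628,  0.89700429, -0.01696168],
       [ 0.61231957,  0.28758821, -0.73644943],
       [-0.65572032, -0.33567295, -0.67627992]]), 't': array([ 0.26946942, -0.24631562,  1.81874937])}
top {'fx': 436.7577644331763, 'fy': 436.7577644331763, 'cx': 285.35439508698965, 'cy': 212.4926428011904, 'R': array([[-8.12303437e-04, -9.99932402e-01, -1.15988118e-02],
       [-9.98213231e-01,  1.50379055e-03, -5.97334339e-02],
       [ 5.97468382e-02,  1.15295658e-02, -9.98146975e-01]]), 't': array([-4.25976170e-04,  6.10416775e-01,  1.51463129e+00])}
[0.19080435 0.59447363 0.22167014] [[-9.52075535e-01  3.05861616e-01 -9.20857406e-04]
 [ 3.05862798e-01  9.52074060e-01 -1.71251282e-03]
 [ 3.52932512e-04 -1.91209758e-03 -9.99998110e-01]] 0.1 0.9986685289563377
```

View pics/scene0.png

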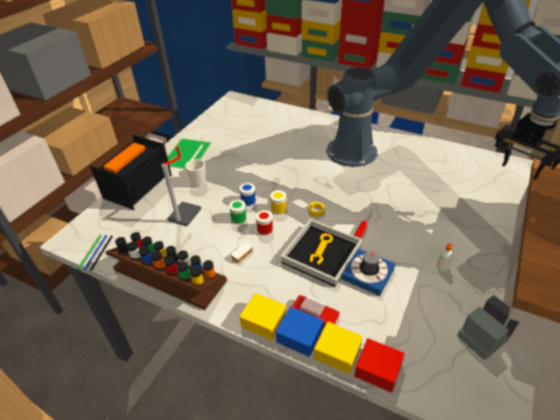

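View pics/top0.png

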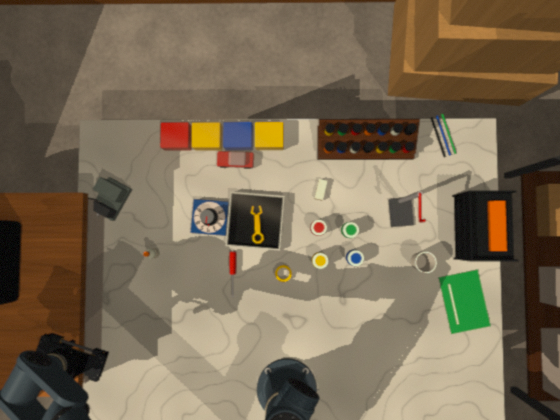

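The top view shows the tray at about (256,219), the sleeve at (208,216), four jars around (319-355, 227-260) and the hook at (422,207), with its post base at (402,212). The scene view shows the spanner with its eye toward the upper right at (325,237).

```bash
cat > h.py <<'E'
import numpy as np, cv2
from rig import readout, viewer
def ray(n,u,v):
    c=viewer.camera_info(n); R,t=c['R'],c['t']
    return -R.T@t, R.T@np.array([(u-c['cx'])/c['fx'],(v-c['cy'])/c['fy'],1.])
def onz(n,u,v,z):
    o,d=ray(n,u,v); return o+d*(z-o[2])/d[2]
def two(a,b):
    o1,d1=ray('top',*a); o2,d2=ray('scene',*b)
    s=np.linalg.lstsq(np.c_[d1,-d2],o2-o1,rcond=None)[0]
    p,q=o1+s[0]*d1,o2+s[1]*d2; return (p+q)/2,np.linalg.norm(p-q)
def proj(n,X):
    c=viewer.camera_info(n); p=c['R']@X+c['t']; return np.array([c['fx']*p[0]/p[2]+c['cx'],c['fy']*p[1]/p[2]+c['cy']])
def crop(p,u0,v0,w,h,k,name):
    cv2.imwrite(f"pics/{name}.png",cv2.resize(p[v0:v0+h,u0:u0+w,::-1],None,fx=k,fy=k,interpolation=cv2.INTER_CUBIC))
def tool(dw,turn=0):
    "world shift -> tool units"
    return np.round(readout.read_state()['tcp_rot'].T@np.array(dw)/.25,3)
E
python3 - <<'E'
import cv2,numpy as np
a=cv2.imread('pics/top0.png');b=cv2.imread('pics/scene0.png')
r=lambda i,u,v,w,h,k:cv2.resize(i[v:v+h,u:u+w],None,fx=k,fy=k,interpolation=cv2.INTER_CUBIC)
cv2.imwrite('pics/c1.png',np.vstack([r(a,180,180,110,75,7),]))
cv2.imwrite('pics/c2.png',r(b,270,210,130,90,6))
cv2.imwrite('pics/c3.png',np.hstack([r(a,370,165,110,70,3.5),r(b,150,135,70,100,4)[:245]]) if 0 else r(b,150,135,70,100,6))
E
```

```text
(no output)
```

View pics/c1.png

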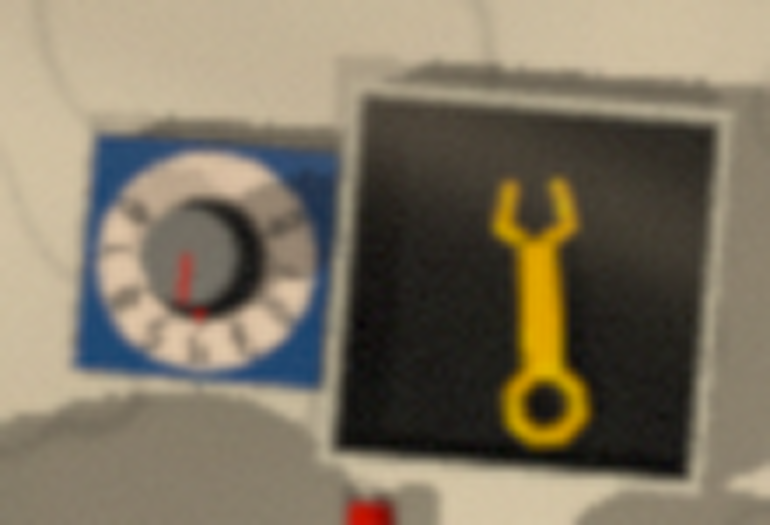

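View pics/c2.png

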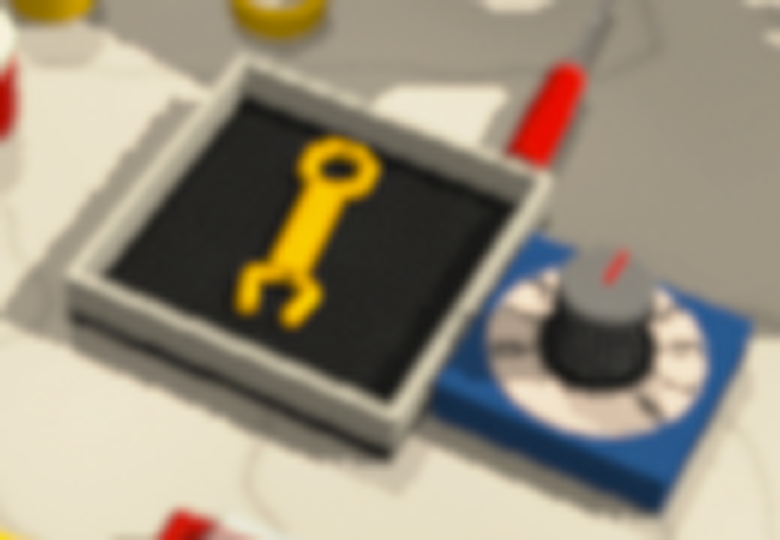

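View pics/c3.png

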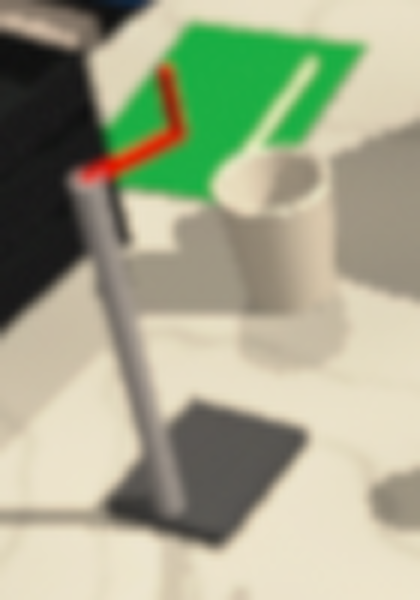

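```bash
cat > m0.py <<'E'
from h import *
f=lambda n,U,V,k,u0,v0,z:onz(n,(U+.5)/k-.5+u0,(V+.5)/k-.5+v0,z)
T=lambda U,V,z:f('top',U,V,7,180,180,z); S=lambda U,V,z:f('scene',U,V,6,270,210,z)
tc=[T(350,82,.036),T(733,112,.036),T(705,482,.036),T(325,455,.036)]
sc=[S(393,415,.036),S(72,275,.036),S(250,58,.036),S(550,185,.036)]
np.set_printoptions(precision=4,suppress=True)
for n,c in(('top',tc),('scene',sc)):
    c=np.array(c)[:,:2]; print(n,c.tolist(),c.mean(0),[np.linalg.norm(c[i]-c[i-1]) for i in range(4)])
    for i in range(4): e=c[i]-c[i-1]; print(np.degrees(np.arctan2(e[1],e[0]))%90,end=' ')
    print()
im={n:cv2.imread(f'pics/{n}0.png') for n in('top','scene')}
for n,box in(('top',(180,190,240,245)),('scene',(335,240,400,300))):
    h=cv2.cvtColor(im[n],cv2.COLOR_BGR2HSV); m=cv2.inRange(h,(100,120,50),(125,255,255)); k=np.zeros_like(m); k[box[1]:box[3],box[0]:box[2]]=255
    pts=cv2.findNonZero(m&k); r=cv2.minAreaRect(pts)
    if n=='top':
        q=np.array([onz(n,*p,.03) for p in cv2.boxPoints(r)])[:,:2]; print('head',q.mean(0),q.tolist())
print('dial',T(207,261,.031)); print('eye',T(545,403,.018),S(340,170,.018)); print('shaft',T(542,305,.024)); print('eye24',T(545,403,.022),'jaw',T(535,215,.022))
print('sleeve top T',T(190,255,.081),S(605,283,.081))
H=lambda U,V,z:f('scene',U,V,6,150,135,z)
print('tip',H(165,68,.267),'bend',H(180,135,.222),'ptop',H(86,182,.247),'post base',H(172,510,.012))
h=cv2.cvtColor(im['top'],cv2.COLOR_BGR2HSV); m=cv2.inRange(h,(0,120,80),(8,255,255))|cv2.inRange(h,(172,120,80),(180,255,255)); m[:,:380]=0;m[:170]=0;m[240:]=0;m[:,440:]=0
p=cv2.findNonZero(m)[:,0]; print(p.min(0),p.max(0)); 
for v in range(p[:,1].min(),p[:,1].max()+1): print(v,p[p[:,1]==v,0],end=';')
E
python3 m0.py
```

```text
top [[0.6836682031977609, 0.1929755448220807], [0.6683008554069538, 0.002329679099469441], [0.48509190445527456, 0.016262703922453468], [0.4984968755456559, 0.2040843485183611]] [0.5839 0.1039] [np.float64(0.1855042482101305), np.float64(0.1912642190668384), np.float64(0.18373798978309497), np.float64(0.18829939837568627)]
86.56682469252947 85.391536031774 85.65103226210033 85.9176795076465 
scene [[0.6786045624674409, 0.19482095778836098], [0.6643457182156789, 0.011691352681915679], [0.47648703142546245, 0.029266315401158982], [0.4982419154618839, 0.21322623873222918]] [0.5794 0.1123] [np.float64(0.18129930722833412), np.float64(0.18368387764264615), np.float64(0.18867900126173934), np.float64(0.1852418105380407)]
84.1733658308689 85.54781646160244 84.65529787788157 83.25559265665714 
head [0.5953 0.2644] [[0.5437616482872369, 0.32655591696197667], [0.6562612184121857, 0.31888537334057615], [0.6466918459745368, 0.2019988365219738], [0.5343745185021604, 0.2101666958230065]]
dial [0.5948 0.2644 0.031 ]
eye [0.5241 0.0967 0.018 ] [0.5193 0.1022 0.018 ]
shaft [0.5729 0.0979 0.024 ]
eye2
[... 173 characters left out ...]
top [ 0.6518 -0.3983  0.247 ] post base [ 0.6511 -0.3971  0.012 ]
[418 193] [425 221]
193 [419 420];194 [419 420];195 [419 420];196 [418 419 420];197 [418 419 420];198 [418 419 420];199 [418 419 420];200 [418 419 420];201 [418 419 420 421];202 [418 419 420 421];203 [418 419 420 421];204 [418 419 420 421];205 [418 419 420 421];206 [418 419 420 421];207 [418 419 420 421];208 [418 419 420 421];209 [418 419 420 421];210 [418 419 420 421];211 [418 419 420 421];212 [418 419 420 421];213 [418 419 420 421];214 [418 419 420 421];215 [418 419 420 421];216 [418 419 420 421];217 [419 420 421];218 [419 420 421];219 [419 420 421 422 423 424];220 [419 420 421 422 423 424 425];221 [419 420 421 422 423 424];
```

```bash
python3 - <<'E'
import cv2,numpy as np
a=cv2.imread('pics/top0.png')
r=lambda i,u,v,w,h,k:cv2.resize(i[v:v+h,u:u+w],None,fx=k,fy=k,interpolation=cv2.INTER_CUBIC)
cv2.imwrite('pics/c4.png',r(a,300,160,130,115,5))
E
```

```text
(no output)
```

View pics/c4.png

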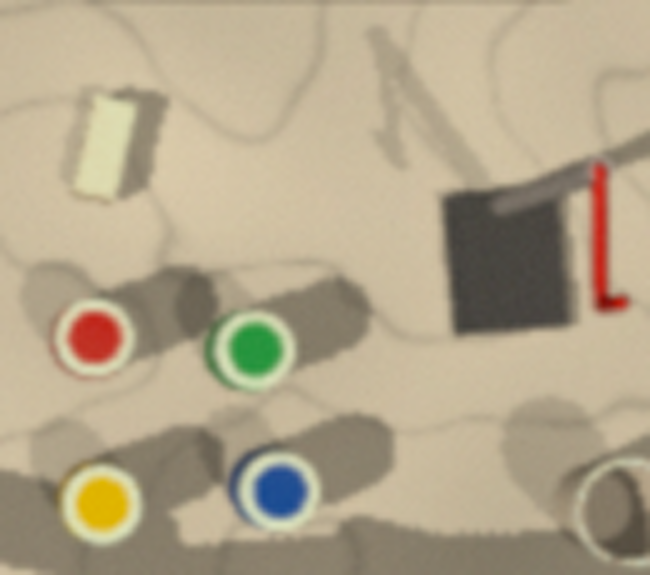

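Top crop shows the sleeve at 4; caps centred at red (95,337), green (253,348), yellow (102,502), blue (278,490) in the 5x crop. The hook rod runs (598,170)→(602,302) with its tip at (622,302).

Moving over to the sleeve now (about x 0.594, y 0.266).

Request:
{"name": "send_rows", "arguments": {
  "moves": [
    [-0.97,-0.38,0,0,0,0],
    [-0.97,-0.38,0,0,0,0],
    [-0.97,-0.38,0,0,0,0],
    [-0.97,-0.38,0,0,0,0],
    [-0.97,-0.38,0,0,0,0],
    [-0.97,-0.38,0,0,0,0],
    [-0.97,-0.38,0,0,0,0]
  ],
  "grip": 0.8
}}

```text
time_s: 0.8
position: [0.3942, 0.4291, 0.2221]
tcp_rot: [[-0.951, 0.31, -0.001], [0.31, 0.951, -0.0], [0.001, -0.001, -1.0]]
force: [-0.9, 0.3, -0.2]
opening: 0.797
grasp_force: 0.0
```

Request:
{"name": "send_rows", "arguments": {
  "moves": [
    [-0.97,-0.38,0,0,0,0.36],
    [-0.97,-0.38,0,0,0,0.36],
    [-0.97,-0.38,0,0,0,0.36],
    [-0.97,-0.38,0,0,0,0.36],
    [-0.97,-0.38,0,0,0,0.36],
    [-0.97,-0.38,0,0,0,0.36],
    [-0.97,-0.38,0,0,0,0.36],
    [-0.97,-0.38,0,0,0,0.36]
  ]
}}

```text
time_s: 1.6
position: [0.5927, 0.2676, 0.222]
tcp_rot: [[-0.641, 0.767, -0.003], [0.767, 0.641, 0.001], [0.002, -0.002, -1.0]]
force: [-0.5, 0.1, -0.2]
opening: 0.8
grasp_force: 0.0
```

```bash
python3 - <<'E'
from h import *
a,_=viewer.capture('top');b,_=viewer.capture('scene')
s=readout.read_state(); P=s['position'];print(P,s['joint_positions'],tool(np.array([.594,.266,.12])-P))
r=lambda i,u,v,w,h,k:cv2.resize(i[v:v+h,u:u+w,::-1],None,fx=k,fy=k,interpolation=cv2.INTER_CUBIC)
pt=proj('top',P);ps=proj('scene',P);print(pt,ps)
x=r(a,150,150,110,110,3.6);y=r(b,310,180,110,110,3.6)
cv2.circle(x,tuple(int(q) for q in (pt-[150,150])*3.6),2,(255,0,255),-1)
cv2.circle(y,tuple(int(q) for q in (ps-[310,180])*3.6),2,(255,0,255),-1)
cv2.imwrite('pics/d1.png',np.hstack([x,y]))
E
```

```text
[0.59254311 0.2679344  0.22238864] [ 1.44835426e+01  3.22659352e+01  7.81464867e+01  4.46345778e-02
  6.96793829e+01 -2.54927746e+01] [-0.01 -0.    0.41]
[196.30530744 214.47810742] [375.83554394 222.06998575]
```

View pics/d1.png

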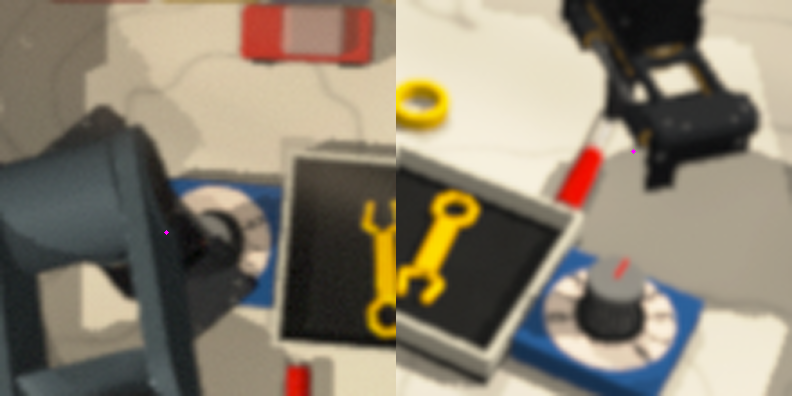

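The fingertips in the scene view straddle the projected TCP at (634,150), so the scene calibration matches the arm. Descending.

Request:
{"name": "send_rows", "arguments": {
  "moves": [
    [-0.007,0.002,0.5,0,0,0],
    [-0.007,0.002,0.5,0,0,0],
    [-0.007,0.002,0.5,0,0,0],
    [-0.007,0.002,0.6,0,0,0],
    [-0.007,0.002,0.65,0,0,0],
    [-0.007,0.002,0.7,0,0,0],
    [-0.007,0.002,0.7,0,0,0],
    [-0.007,0.002,0.7,0,0,0]
  ]
}}

```text
time_s: 2.5
position: [0.5967, 0.2654, 0.0484]
tcp_rot: [[-0.64, 0.768, 0.001], [0.768, 0.64, 0.0], [-0.001, 0.001, -1.0]]
force: [1.0, 0.3, 0.0]
opening: 0.798
grasp_force: 0.0
```

Request:
{"name": "send_rows", "arguments": {
  "moves": [
    [0,0,0,0,0,0],
    [0,0,0,0,0,0],
    [0,0,0,0,0,0],
    [0,0,0,0,0,0],
    [0,0,0,0,0,0],
    [0,0,0,0,0,0],
    [0,0,0,0,0,0]
  ],
  "grip": 0.4
}}

```text
time_s: 3.2
position: [0.5973, 0.2653, 0.0483]
tcp_rot: [[-0.64, 0.768, 0.002], [0.768, 0.64, 0.001], [-0.001, 0.002, -1.0]]
force: [0.9, 2.1, 3.9]
opening: 0.546
grasp_force: 30.0
```

Request:
{"name": "send_rows", "arguments": {
  "moves": [
    [0,0,0,0,0,-0.08],
    [0,0,0,0,0,-0.16],
    [0,0,0,0,0,-0.24],
    [0,0,0,0,0,-0.32],
    [0,0,0,0,0,-0.4],
    [0,0,0,0,0,-0.48],
    [0,0,0,0,0,-0.56],
    [0,0,0,0,0,-0.64],
    [0,0,0,0,0,-0.72],
    [0,0,0,0,0,-0.8],
    [0,0,0,0,0,-0.8]
  ]
}}

```text
time_s: 4.3
position: [0.5993, 0.2707, 0.0483]
tcp_rot: [[-0.929, -0.37, 0.008], [-0.37, 0.929, 0.011], [-0.012, 0.007, -1.0]]
force: [4.9, 16.2, -3.1]
opening: 0.537
grasp_force: 30.0
```

Request:
{"name": "send_rows", "arguments": {
  "moves": [
    [0,0,0,0,0,-0.08],
    [0,0,0,0,0,-0.16],
    [0,0,0,0,0,-0.24],
    [0,0,0,0,0,-0.32],
    [0,0,0,0,0,-0.4],
    [0,0,0,0,0,-0.48],
    [0,0,0,0,0,-0.53],
    [0,0,0,0,0,-0.53],
    [0,0,0,0,0,-0.53]
  ]
}}

```text
time_s: 5.2
position: [0.5961, 0.2736, 0.0482]
tcp_rot: [[-0.352, -0.936, 0.003], [-0.936, 0.352, 0.014], [-0.014, 0.002, -1.0]]
force: [-0.4, 24.9, 1.2]
opening: 0.543
grasp_force: 30.0
```

Request:
{"name": "send_rows", "arguments": {
  "moves": [
    [0,0,0,0,0,0],
    [0,0,0,0,0,0],
    [0,0,0,0,0,0],
    [0,0,0,0,0,0]
  ],
  "grip": 0.8
}}

```text
time_s: 5.6
position: [0.5959, 0.2638, 0.0471]
tcp_rot: [[-0.351, -0.936, -0.001], [-0.936, 0.351, -0.001], [0.001, 0.001, -1.0]]
force: [-0.1, 0.7, 0.7]
opening: 0.773
grasp_force: 0.0
```

Request:
{"name": "send_rows", "arguments": {
  "moves": [
    [0,0,-0.2,0,0,0],
    [0,0,-0.4,0,0,0],
    [0,0,-0.6,0,0,0],
    [0,0,-0.7,0,0,0],
    [0,0,-0.7,0,0,0]
  ]
}}

```text
time_s: 6.1
position: [0.5993, 0.2648, 0.228]
tcp_rot: [[-0.351, -0.936, 0.01], [-0.936, 0.351, 0.002], [-0.006, -0.009, -1.0]]
force: [1.3, -0.8, -0.4]
opening: 0.799
grasp_force: 0.0
```

```bash
python3 - <<'E'
from h import *
a,_=viewer.capture('top');b,_=viewer.capture('scene')
print(readout.read_state()['joint_positions'])
r=lambda i,u,v,w,h,k:cv2.resize(i[v:v+h,u:u+w,::-1],None,fx=k,fy=k,interpolation=cv2.INTER_CUBIC)
cv2.imwrite('pics/d2.png',np.hstack([r(a,150,150,110,110,3.6),r(b,310,200,110,110,3.6)]))
E
```

```text
[ 1.40978111e+01  3.23485187e+01  7.79398805e+01 -1.26050505e-02
  6.97152110e+01 -1.45339671e+02]
```

View pics/d2.png

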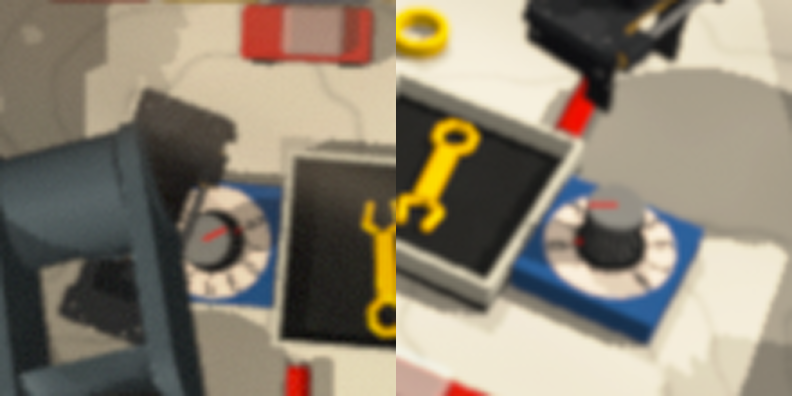

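The sleeve mark now points at 0 (red mark at (577,241) in the right half; the bar in the left half points to the "0" numeral). From the compliance while gripping, the sleeve axis is (0.5944, 0.2687), so the tray centre is about (0.582, 0.109). Now the spanner.

Request:
{"name": "send_rows", "arguments": {
  "moves": [
    [0.64,-0.12,0,0,0,0.735],
    [0.64,-0.12,0,0,0,0.735],
    [0.64,-0.12,0,0,0,0.735],
    [0.64,-0.12,0,0,0,0.735],
    [0.64,-0.12,0,0,0,0.735],
    [0.64,-0.12,0,0,0,0.735],
    [0.64,-0.12,0,0,0,0.735],
    [0.64,-0.12,0,0,0,0.735],
    [0.64,-0.12,0,0,0,0.735],
    [0.64,-0.12,0,0,0,0.735],
    [0.64,-0.12,0,0,0,0.735]
  ],
  "grip": 0.6
}}

```text
time_s: 7.3
position: [0.5677, 0.1043, 0.2215]
tcp_rot: [[-0.998, -0.06, -0.002], [-0.06, 0.998, -0.0], [0.002, 0.0, -1.0]]
force: [0.3, -0.3, -0.3]
opening: 0.597
grasp_force: 0.0
```

```bash
python3 - <<'E'
from h import *
s=readout.read_state(); P=s['position'];print(P,s['tcp_rot'],s['joint_positions'],tool(np.array([.571,.103,.015])-P))
b,_=viewer.capture('scene')
h=cv2.cvtColor(b,cv2.COLOR_RGB2HSV); m=cv2.inRange(h,(20,150,120),(32,255,255)); m[:,:295]=0;m[:225]=0;m[272:]=0;m[:,345:]=0
q=np.array([onz('scene',u,v,.02)[:2] for u,v in cv2.findNonZero(m)[:,0]])
vx,vy,x0,y0=cv2.fitLine(q.astype(np.float32),cv2.DIST_HUBER,0,.01,.01).ravel(); print(len(q),q.mean(0),np.degrees(np.arctan2(vy,vx)),q.min(0),q.max(0))
E
```

```text
[0.5677278  0.10432181 0.22153216] [[-9.98216868e-01 -5.96543282e-02 -2.10857887e-03]
 [-5.96543983e-02  9.98219090e-01 -2.97254590e-05]
 [ 2.10659693e-03  9.61135489e-05 -9.99997777e-01]] [-6.73033152e-01  2.66462853e+01  8.90686700e+01 -3.46182294e-03
  6.44058291e+01 -9.40915119e+01] [-0.014 -0.006  0.826]
288 [0.56689607 0.10390108] 3.8343647 [0.49774041 0.07920189] [0.63518154 0.12875756]
```

Request:
{"name": "send_rows", "arguments": {
  "moves": [
    [-0.005,-0.003,0.2,0,0,0],
    [-0.005,-0.003,0.4,0,0,0],
    [-0.005,-0.003,0.6,0,0,0],
    [-0.005,-0.003,0.7,0,0,0],
    [-0.005,-0.003,0.76,0,0,0],
    [-0.005,-0.003,0.8,0,0,0],
    [-0.005,-0.003,0.82,0,0,0],
    [-0.005,-0.003,0.82,0,0,0],
    [-0.005,-0.003,0.82,0,0,0]
  ]
}}

```text
time_s: 8.25
position: [0.5707, 0.1038, 0.0188]
tcp_rot: [[-0.998, -0.058, 0.003], [-0.058, 0.998, -0.0], [-0.003, -0.0, -1.0]]
force: [-0.1, -0.5, 0.6]
opening: 0.603
grasp_force: 0.0
```

Request:
{"name": "send_rows", "arguments": {
  "moves": [
    [0,0,0,0,0,0],
    [0,0,0,0,0,0],
    [0,0,0,0,0,0],
    [0,0,0,0,0,0],
    [0,0,0,0,0,0],
    [0,0,0,0,0,0],
    [0,0,0,0,0,0]
  ],
  "grip": 0
}}

```text
time_s: 8.95
position: [0.5697, 0.1037, 0.0177]
tcp_rot: [[-0.998, -0.058, 0.0], [-0.058, 0.998, -0.0], [-0.0, -0.0, -1.0]]
force: [-0.0, -0.0, 0.6]
opening: 0.203
grasp_force: 30.0
```

Request:
{"name": "send_rows", "arguments": {
  "moves": [
    [0,0,0,0,0,0],
    [0,0,0,0,0,0],
    [0,0,0.012,0,0,0],
    [0,0,0.012,0,0,0],
    [0,0,0.012,0,0,0]
  ],
  "grip": 0.35
}}

```text
time_s: 9.45
position: [0.5694, 0.1038, 0.0143]
tcp_rot: [[-0.998, -0.058, -0.001], [-0.058, 0.998, 0.0], [0.001, 0.0, -1.0]]
force: [0.3, -0.3, -0.3]
opening: 0.349
grasp_force: 0.0
```

Request:
{"name": "send_rows", "arguments": {
  "moves": [
    [0,0,0,0,0,0],
    [0,0,0,0,0,0],
    [0,0,0,0,0,0],
    [0,0,0,0,0,0],
    [0,0,0,0,0,0],
    [0,0,0,0,0,0]
  ],
  "grip": 0
}}

```text
time_s: 10.05
position: [0.5697, 0.1038, 0.0146]
tcp_rot: [[-0.998, -0.058, 0.0], [-0.058, 0.998, 0.0], [-0.0, 0.0, -1.0]]
force: [0.4, 0.7, 0.4]
opening: 0.2
grasp_force: 30.0
```

Request:
{"name": "send_rows", "arguments": {
  "moves": [
    [0,0,-0.1,0,0,0],
    [0,0,-0.25,0,0,0],
    [0,0,-0.4,0,0,0],
    [0,0,-0.55,0,0,0],
    [0,0,-0.7,0,0,0],
    [0,0,-0.85,0,0,0],
    [0,0,-1,0,0,0],
    [0,0,-1,0,0,0],
    [0,0,-1,0,0,0]
  ]
}}

```text
time_s: 10.95
position: [0.5694, 0.1038, 0.2651]
tcp_rot: [[-0.998, -0.058, 0.001], [-0.058, 0.998, -0.0], [-0.001, -0.0, -1.0]]
force: [-0.4, 0.2, -2.6]
opening: 0.201
grasp_force: 30.0
```

```bash
python3 - <<'E'
from h import *
np.set_printoptions(precision=4,suppress=True)
f=lambda n,U,V,k,u0,v0,z:onz(n,(U+.5)/k-.5+u0,(V+.5)/k-.5+v0,z)
T=lambda U,V,z:f('top',U,V,5,300,160,z)
print('tip',T(622,302,.267),'bend',T(602,300,.222),'ptop',T(597,168,.247),'postbase',T(497,208,.012))
for n,u,v in(('r',95,337),('g',253,348),('y',102,502),('b',278,490)): print(n,T(u,v,.065))
b,_=viewer.capture('scene'); h=cv2.cvtColor(b,cv2.COLOR_RGB2HSV)
m=(cv2.inRange(h,(0,150,90),(8,255,255))|cv2.inRange(h,(172,150,90),(180,255,255))); m[:,:155]=0;m[:,190:]=0;m[:140]=0;m[172:]=0
for v in range(140,172):
    x=np.nonzero(m[v])[0]
    if len(x):print(v,x.min(),x.max(),end='; ')
E
```

```text
tip [ 0.5729 -0.4096  0.267 ] bend [ 0.576  -0.4113  0.222 ] ptop [ 0.6538 -0.4024  0.247 ] postbase [ 0.65  -0.401  0.012]
r [ 0.5581 -0.1144  0.065 ]
g [ 0.5506 -0.2214  0.065 ]
y [ 0.4467 -0.1186  0.065 ]
b [ 0.4547 -0.2373  0.065 ]
147 177 177; 148 177 177; 150 178 178; 151 178 178; 152 178 178; 156 179 179; 157 178 178; 158 176 177; 159 174 176; 160 172 174; 161 166 172; 162 164 170; 163 164 169; 164 164 168;
```

Request:
{"name": "send_rows", "arguments": {
  "moves": [
    [0.34,-0.98,-0.18,0,0,1.0],
    [0.34,-0.98,-0.18,0,0,1.0],
    [0.34,-0.98,-0.18,0,0,1.0],
    [0.34,-0.98,-0.18,0,0,1.0],
    [0.34,-0.98,-0.18,0,0,1.0],
    [0.34,-0.98,-0.18,0,0,1.0],
    [0.34,-0.98,-0.18,0,0,1.0],
    [0.34,-0.98,-0.18,0,0,1.0],
    [0.34,-0.98,-0.18,0,0,1.0],
    [0.34,-0.98,-0.18,0,0,1.0],
    [0.34,-0.98,-0.18,0,0,1.0],
    [0.34,-0.98,-0.18,0,0,1.0]
  ]
}}

```text
time_s: 12.2
position: [0.4978, -0.1452, 0.3072]
tcp_rot: [[-0.058, 0.998, -0.005], [0.998, 0.058, 0.002], [0.003, -0.004, -1.0]]
force: [-0.6, 0.1, -1.4]
opening: 0.2
grasp_force: 30.0
```

Request:
{"name": "send_rows", "arguments": {
  "moves": [
    [-0.97,-0.11,0,0,0,0.98],
    [-0.97,-0.11,0,0,0,0.98],
    [-0.97,-0.11,0,0,0,0.98],
    [-0.97,-0.11,0,0,0,0.98],
    [-0.97,-0.11,0,0,0,0.98],
    [-0.97,-0.11,0,0,0,0.98],
    [-0.97,-0.11,0,0,0,0.98],
    [-0.97,-0.11,0,0,0,0.98],
    [-0.97,-0.11,0,0,0,0.98],
    [-0.97,-0.11,0,0,0,0.98],
    [-0.97,-0.11,0,0,0,0.98],
    [-0.97,-0.11,0,0,0,0.98]
  ]
}}

```text
time_s: 13.4
position: [0.4852, -0.3889, 0.3077]
tcp_rot: [[0.996, 0.091, -0.002], [0.091, -0.996, 0.003], [-0.002, -0.003, -1.0]]
force: [0.4, -0.7, -1.5]
opening: 0.2
grasp_force: 30.0
```

```bash
python3 - <<'E'
from h import *
s=readout.read_state(); P=s['position'];print(P,s['tcp_rot'],s['joint_positions'],tool(np.array([.5237,-.4082,.31])-P))
a,_=viewer.capture('top');b,_=viewer.capture('scene')
r=lambda i,u,v,w,h,k:cv2.resize(i[v:v+h,u:u+w,::-1],None,fx=k,fy=k,interpolation=cv2.INTER_CUBIC)
cv2.imwrite('pics/d3.png',np.hstack([r(a,370,160,90,120,4.4),r(b,140,100,90,120,4.4)]))
E
```

```text
[ 0.48515774 -0.38888545  0.30773163] [[ 0.99582186  0.09128625 -0.00237501]
 [ 0.09129245 -0.99582061  0.00264752]
 [-0.0021234  -0.00285328 -0.99999367]] [-4.89964156e+01  2.54671448e+01  7.63461663e+01 -3.23416162e-03
  7.83904478e+01  3.57664374e+01] [ 0.146  0.091 -0.01 ]
```

View pics/d3.png

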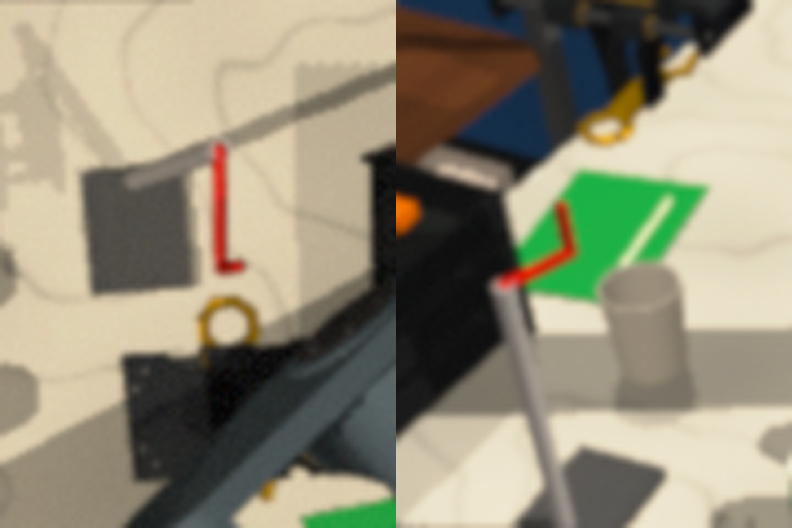

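The eye is visible in both halves: top (229,324) vs tip (238,267); scene (210,128) vs tip (167,207).

```bash
python3 - <<'E'
from h import *
np.set_printoptions(precision=4,suppress=True)
g=lambda U,V,u0,v0:((U+.5)/4.4-.5+u0,(V+.5)/4.4-.5+v0)
et,tt=g(229,324,370,160),g(238,267,370,160); es,ts=g(210,128,140,100),g(167,207,140,100); bt,bs=g(221,268,370,160),g(177,250,140,100)
for n,e,t,b in(('top',et,tt,bt),('scene',es,ts,bs)):
    E,T,B=onz(n,*e,.311),onz(n,*t,.267),onz(n,*b,.222); print(n,E,T,B,(T-E)[:2],(B-E)[:2])
print(two(et,es),two(tt,ts),two(bt,bs))
P=np.array([.4852,-.3889]);print('expected eye',P+.0485*np.array([.996,.091]))
E
```

```text
top [ 0.5337 -0.3889  0.311 ] [ 0.5721 -0.4087  0.267 ] [ 0.5732 -0.4107  0.222 ] [ 0.0384 -0.0199] [ 0.0396 -0.0219]
scene [ 0.5285 -0.3849  0.311 ] [ 0.5745 -0.399   0.267 ] [ 0.5668 -0.4058  0.222 ] [ 0.046  -0.0141] [ 0.0383 -0.0208]
(array([ 0.5321, -0.3855,  0.3134]), np.float64(0.005892442283293589)) (array([ 0.5705, -0.4071,  0.2628]), np.float64(0.006550216096621251)) (array([ 0.5711, -0.4065,  0.2252]), np.float64(0.007380307926432471))
expected eye [ 0.5335 -0.3845]
```

Request:
{"name": "send_rows", "arguments": {
  "moves": [
    [0.154,0.092,0,0,0,0],
    [0.154,0.092,0,0,0,0],
    [0.154,0.092,0,0,0,0],
    [0.154,0.092,0.03,0,0,0],
    [0.154,0.092,0.03,0,0,0]
  ]
}}

```text
time_s: 14.0
position: [0.525, -0.408, 0.3008]
tcp_rot: [[0.996, 0.09, -0.002], [0.09, -0.996, 0.002], [-0.002, -0.002, -1.0]]
force: [-0.4, 0.6, -1.6]
opening: 0.205
grasp_force: 30.0
```

```bash
python3 - <<'E'
from h import *
s=readout.read_state(); P=s['position'];print(P,s['opening'])
a,_=viewer.capture('top');b,_=viewer.capture('scene')
r=lambda i,u,v,w,h,k:cv2.resize(i[v:v+h,u:u+w,::-1],None,fx=k,fy=k,interpolation=cv2.INTER_CUBIC)
cv2.imwrite('pics/d4.png',np.hstack([r(a,400,180,48,60,8),r(b,150,110,48,60,8)]))
E
```

```text
[ 0.52501061 -0.40804017  0.30078585] 0.20467458753184858
```

View pics/d4.png

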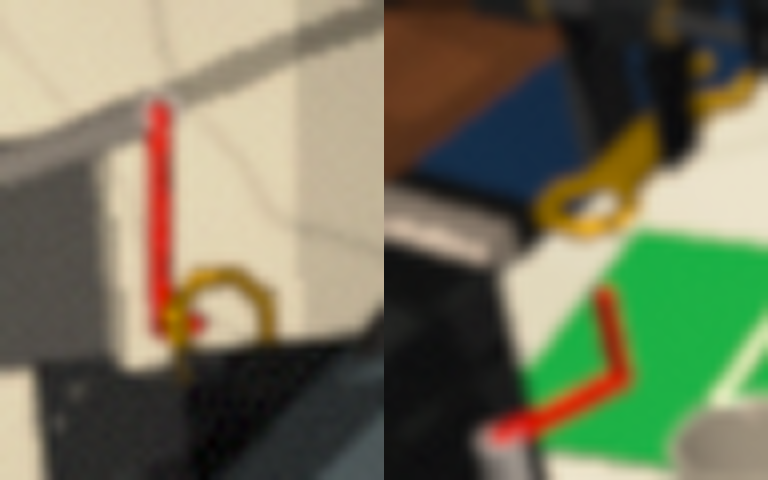

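```bash
python3 - <<'E'
from h import *
np.set_printoptions(precision=4,suppress=True)
g=lambda U,V,u0,v0:((U+.5)/8-.5+u0,(V+.5)/8-.5+v0)
et,tt=g(223,326,400,180),g(198,322,400,180); es,ts=g(588-384,205,150,110),g(605-384,290,150,110)
for n,e,t in(('top',et,tt),('scene',es,ts)):
    E,T=onz(n,*e,.304),onz(n,*t,.267); print(n,E,T,(T-E)[:2])
E
```

```text
top [ 0.5705 -0.408   0.304 ] [ 0.5735 -0.4105  0.267 ] [ 0.003  -0.0025]
scene [ 0.5674 -0.4056  0.304 ] [ 0.5711 -0.403   0.267 ] [0.0037 0.0025]
```

Request:
{"name": "send_rows", "arguments": {
  "moves": [
    [0.012,0,0,0,0,0],
    [0.012,0,0,0,0,0],
    [0.012,0,0.04,0,0,0],
    [0.012,0,0.08,0,0,0],
    [0.012,0,0.12,0,0,0],
    [0.012,0,0.14,0,0,0],
    [0.012,0,0.14,0,0,0]
  ]
}}

```text
time_s: 14.8
position: [0.5285, -0.4081, 0.2652]
tcp_rot: [[0.996, 0.09, -0.002], [0.09, -0.996, 0.002], [-0.002, -0.003, -1.0]]
force: [-0.0, 0.2, -0.4]
opening: 0.199
grasp_force: 30.0
```

Request:
{"name": "send_rows", "arguments": {
  "moves": [
    [0,0,0.03,0,0,0],
    [0,0,0.06,0,0,0],
    [0,0,0.08,0,0,0],
    [0,0,0.1,0,0,0],
    [0,0,0.11,0,0,0],
    [0,0,0.11,0,0,0]
  ]
}}

```text
time_s: 15.4
position: [0.529, -0.4085, 0.239]
tcp_rot: [[0.996, 0.09, -0.001], [0.09, -0.996, 0.001], [-0.001, -0.001, -1.0]]
force: [-0.7, 0.6, -0.2]
opening: 0.204
grasp_force: 30.0
```

```bash
python3 - <<'E'
from h import *
a,_=viewer.capture('top');b,_=viewer.capture('scene')
r=lambda i,u,v,w,h,k:cv2.resize(i[v:v+h,u:u+w,::-1],None,fx=k,fy=k,interpolation=cv2.INTER_CUBIC)
cv2.imwrite('pics/d5.png',np.hstack([r(a,400,180,48,60,8),r(b,150,120,48,60,8)]))
E
```

View pics/d5.png

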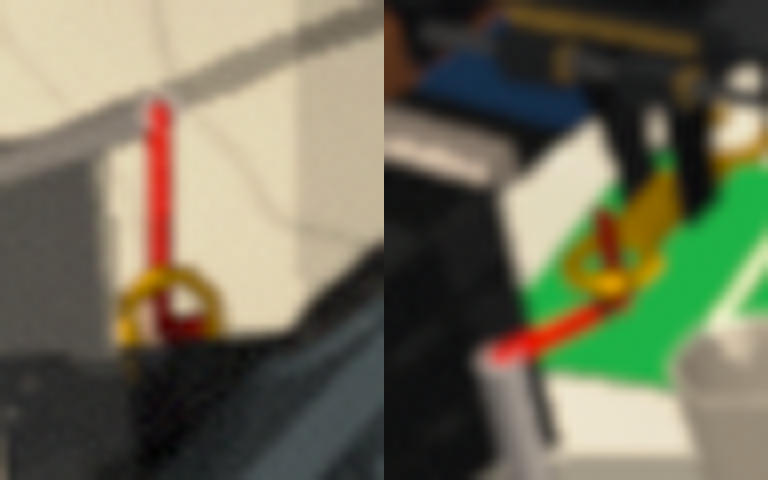

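The tip passes up through the ring (right half, tip at (606,215), ring at (615,265)). Releasing.

Request:
{"name": "send_rows", "arguments": {
  "moves": [
    [0,0,0,0,0,0],
    [0,0,0,0,0,0],
    [0,0,0,0,0,0],
    [0,0,0,0,0,0],
    [0,0,0,0,0,0],
    [0,0,0,0,0,0],
    [0,0,0,0,0,0],
    [0,0,0,0,0,0],
    [0,0,0,0,0,0],
    [0,0,0,0,0,0]
  ],
  "grip": 0.6
}}

```text
time_s: 16.5
position: [0.5291, -0.4087, 0.2395]
tcp_rot: [[0.996, 0.09, -0.0], [0.09, -0.996, 0.0], [-0.0, -0.0, -1.0]]
force: [0.2, -0.4, 0.9]
opening: 0.596
grasp_force: 0.0
```

Request:
{"name": "send_rows", "arguments": {
  "moves": [
    [0,0,-0.1,0,0,0],
    [0,0,-0.2,0,0,0],
    [-0.2,0,-0.3,0,0,0],
    [-0.4,0,-0.3,0,0,0],
    [-0.4,-0.4,-0.3,0,0,0],
    [-0.4,-0.6,-0.3,0,0,0],
    [-0.4,-0.8,-0.3,0,0,0],
    [-0.4,-0.8,-0.3,0,0,0],
    [-0.4,-0.8,-0.3,0,0,0]
  ],
  "grip": 0.95
}}

```text
time_s: 17.4
position: [0.4093, -0.2121, 0.3145]
tcp_rot: [[0.996, 0.094, -0.002], [0.094, -0.996, 0.004], [-0.002, -0.005, -1.0]]
force: [-0.1, -0.4, -0.2]
opening: 0.949
grasp_force: 0.0
```

```bash
cat > jars.py <<'E'
from h import *
import sys
np.set_printoptions(precision=4,suppress=True)
a,_=viewer.capture('top');b,_=viewer.capture('scene')
C={'red':((0,140,90),(6,255,255)),'green':((55,110,50),(80,255,255)),'yellow':((20,160,110),(32,255,255)),'blue':((102,140,60),(122,255,255))}
B={'top':(290,200,400,285),'scene':(215,170,305,245)}
for n,i in(('top',a),('scene',b)):
    h=cv2.cvtColor(i,cv2.COLOR_RGB2HSV); u0,v0,u1,v1=B[n]
    for c,(lo,hi) in C.items():
        m=cv2.inRange(h,lo,hi); k=np.zeros_like(m); k[v0:v1,u0:u1]=255
        # cap discs: the coloured spot on the cap's top is the highest blob
        cs=[x for x in cv2.findContours(m&k,cv2.RETR_EXTERNAL,cv2.CHAIN_APPROX_NONE)[0] if cv2.contourArea(x)>12]
        print(n,c,[(np.round(x.reshape(-1,2).mean(0),1).tolist(),cv2.contourArea(x),onz(n,*(x.reshape(-1,2).min(0)+x.reshape(-1,2).max(0))/2,.066)[:2]) for x in cs])
s=readout.read_state();print(s['position'],s['tcp_rot'].tolist(),s['joint_positions'])
r=lambda i,u,v,w,h,k:cv2.resize(i[v:v+h,u:u+w,::-1],None,fx=k,fy=k,interpolation=cv2.INTER_CUBIC)
cv2.imwrite('pics/d6.png',np.hstack([r(a,280,180,110,110,3.6),r(b,140,135,110,110,3.6)]))
E
python3 jars.py
```

```text
top red [([318.5, 227.0], 61.0, array([ 0.5581, -0.114 ]))]
top green [([350.6, 229.5], 59.0, array([ 0.5495, -0.2223]))]
top yellow [([309.0, 265.5], 64.0, array([ 0.4283, -0.083 ]))]
top blue [([355.7, 257.9], 50.5, array([ 0.4534, -0.2398]))]
scene red [([264.5, 227.8], 114.5, array([ 0.6053, -0.0804])), ([263.3, 215.3], 36.5, array([ 0.5563, -0.1087]))]
scene green [([238.1, 216.8], 100.5, array([ 0.5965, -0.1828])), ([236.6, 204.4], 29.0, array([ 0.5465, -0.2167]))]
scene yellow [([289.5, 207.0], 109.0, array([ 0.4842, -0.0481])), ([289.7, 194.8], 30.5, array([ 0.4234, -0.0776]))]
scene blue [([248.4, 198.9], 67.0, array([ 0.5057, -0.1969])), ([246.5, 187.0], 19.0, array([ 0.4513, -0.2344]))]
[ 0.4117 -0.2177  0.3152] [[0.9957833730966569, 0.09172940992357002, 0.0010905133277283711], [0.09173094069651817, -0.9957827764387317, -0.001447987190219909], [0.0009530913786930252, 0.0015419153818725174, -0.99999835705554]] [-41.6447  11.2751  96.8355  -0.0216  71.7876  43.0988]
```

View pics/d6.png

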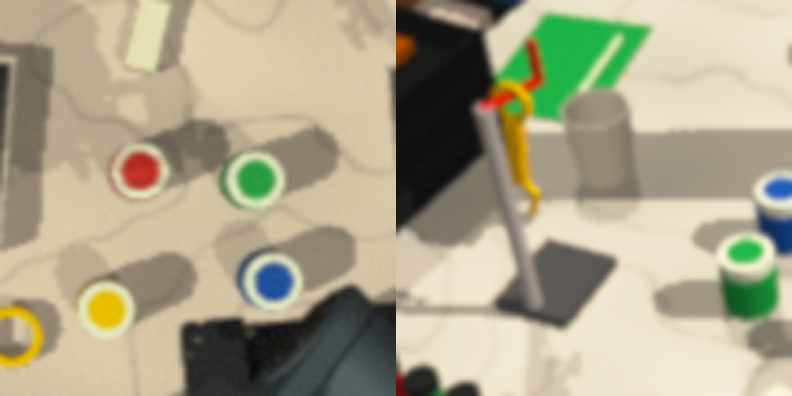

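The spanner hangs by its eye on the hook rod (right half, eye at (515,100)). The yellow jar has been knocked, now at about (107,310) in the left half. Estimates, using the camera bias found on the sleeve: blue (.453,-.235), green (.5485,-.217), red (.558,-.109), yellow (.4265,-.078). Blue first.

Request:
{"name": "send_rows", "arguments": {
  "moves": [
    [0.158,0.084,0,0,0,0.1],
    [0.158,0.084,0.2,0,0,0.1],
    [0.158,0.084,0.4,0,0,0.1],
    [0.158,0.084,0.6,0,0,0.1],
    [0.158,0.084,0.8,0,0,0.1],
    [0.158,0.084,0.8,0,0,0.1],
    [0.158,0.084,0.8,0,0,0.1]
  ],
  "grip": 0.85
}}

```text
time_s: 18.2
position: [0.4531, -0.237, 0.1141]
tcp_rot: [[0.998, -0.068, -0.001], [-0.068, -0.998, 0.001], [-0.001, -0.001, -1.0]]
force: [0.3, -0.5, 1.5]
opening: 0.849
grasp_force: 0.0
```

Request:
{"name": "send_rows", "arguments": {
  "moves": [
    [0,-0.008,0.1,0,0,0],
    [0,-0.008,0.2,0,0,0],
    [0,-0.008,0.28,0,0,0],
    [0,-0.008,0.335,0,0,0],
    [0,-0.008,0.335,0,0,0]
  ]
}}

```text
time_s: 18.7
position: [0.4549, -0.2358, 0.0329]
tcp_rot: [[0.998, -0.068, 0.004], [-0.068, -0.998, -0.003], [0.004, 0.003, -1.0]]
force: [-0.5, 0.2, -0.5]
opening: 0.851
grasp_force: 0.0
```

Request:
{"name": "send_rows", "arguments": {
  "moves": [
    [0,0,0,0,0,0],
    [0,0,0,0,0,0],
    [0,0,0,0,0,0],
    [0,0,0,0,0,0],
    [0,0,0,0,0,0],
    [0,0,-0.05,0,0,0],
    [0,0,-0.2,0,0,0],
    [0,0,-0.4,0,0,0],
    [0,0,-0.45,0,0,0],
    [0,0,-0.45,0,0,0]
  ],
  "grip": 0.4
}}

```text
time_s: 19.7
position: [0.4543, -0.2347, 0.1464]
tcp_rot: [[0.998, -0.067, 0.005], [-0.067, -0.998, -0.004], [0.005, 0.004, -1.0]]
force: [-0.2, 0.7, -2.4]
opening: 0.636
grasp_force: 30.0
```

Request:
{"name": "send_rows", "arguments": {
  "moves": [
    [0.293,-0.785,0,0,0,0],
    [0.293,-0.785,0,0,0,0],
    [0.293,-0.785,0,0,0,0],
    [0.293,-0.785,0,0,0,0],
    [0.293,-0.785,0,0,0,0],
    [0.293,-0.785,0,0,0,0]
  ]
}}

```text
time_s: 20.3
position: [0.5384, -0.0408, 0.142]
tcp_rot: [[0.998, -0.063, -0.003], [-0.063, -0.998, 0.001], [-0.003, -0.001, -1.0]]
force: [-0.2, 0.6, -2.1]
opening: 0.638
grasp_force: 30.0
```

Request:
{"name": "send_rows", "arguments": {
  "moves": [
    [0.293,-0.785,0,0,0,0],
    [0.293,-0.785,0,0,0,0],
    [0.293,-0.785,0,0,0,0],
    [0.293,-0.785,0,0,0,0],
    [0.293,-0.785,0,0,0,0],
    [0.293,-0.785,0,0,0,0],
    [0.293,-0.785,0,0,0,0],
    [0.293,-0.785,0,0,0,0]
  ]
}}

```text
time_s: 21.1
position: [0.6245, 0.1454, 0.1428]
tcp_rot: [[0.998, -0.07, -0.002], [-0.07, -0.998, -0.001], [-0.002, 0.001, -1.0]]
force: [0.9, -1.3, -1.9]
opening: 0.633
grasp_force: 30.0
```

Request:
{"name": "send_rows", "arguments": {
  "moves": [
    [0.006,-0.006,0.1,0,0,0],
    [0.006,-0.006,0.2,0,0,0],
    [0.006,-0.006,0.3,0,0,0],
    [0.006,-0.006,0.36,0,0,0],
    [0.006,-0.006,0.38,0,0,0],
    [0.006,-0.006,0.395,0,0,0],
    [0.006,-0.006,0.395,0,0,0],
    [0.006,-0.006,0.395,0,0,0]
  ]
}}

```text
time_s: 21.9
position: [0.628, 0.1493, 0.0457]
tcp_rot: [[0.998, -0.067, 0.002], [-0.067, -0.998, 0.0], [0.002, -0.0, -1.0]]
force: [-0.1, -0.3, -2.0]
opening: 0.632
grasp_force: 30.0
```

Request:
{"name": "send_rows", "arguments": {
  "moves": [
    [0,0,0,0,0,0],
    [0,0,0,0,0,0],
    [0,0,0,0,0,0],
    [0,0,-0.05,0,0,0],
    [0,0,-0.2,0,0,0],
    [0,0,-0.4,0,0,0],
    [0,0,-0.4,0,0,0]
  ],
  "grip": 0.74
}}

```text
time_s: 22.6
position: [0.6327, 0.1499, 0.153]
tcp_rot: [[0.998, -0.067, 0.016], [-0.067, -0.998, 0.001], [0.016, -0.002, -1.0]]
force: [1.7, 1.0, 0.0]
opening: 0.746
grasp_force: 0.0
```

```bash
cat > j2.py <<'E'
from h import *
np.set_printoptions(precision=4,suppress=True)
C={'red':((0,140,90),(6,255,255)),'green':((55,110,50),(80,255,255)),'yellow':((20,160,110),(32,255,255)),'blue':((102,140,60),(122,255,255))}
B={'top':(225,180,400,285,15),'scene':(215,165,362,290,8)}
for n in B:
    h=cv2.cvtColor(viewer.capture(n)[0],cv2.COLOR_RGB2HSV); u0,v0,u1,v1,A=B[n]; off=(-.001,.005) if n=='top' else (.002,-.0005)
    for c,(lo,hi) in C.items():
        m=cv2.inRange(h,lo,hi); k=np.zeros_like(m); k[v0:v1,u0:u1]=255
        for x in cv2.findContours(m&k,cv2.RETR_EXTERNAL,cv2.CHAIN_APPROX_NONE)[0]:
            if 12<cv2.contourArea(x)<(90 if n=='top' else 50):
                x=x.reshape(-1,2); p=(x.min(0)+x.max(0))/2; print(n,c,p,[(onz(n,*p,z)[:2]+off) for z in(.066,.078)])
s=readout.read_state();print(s['position'],s['tcp_rot'][:2,:2].tolist())
E
python3 j2.py
```

```text
top red [318.5 227. ] [array([ 0.5571, -0.109 ]), array([ 0.5568, -0.1083])]
top green [350.5 229.5] [array([ 0.5485, -0.2173]), array([ 0.5483, -0.2156])]
top yellow [309.  265.5] [array([ 0.4273, -0.0763]), array([ 0.428 , -0.0758])]
scene red [358.5 231.5] [array([0.4954, 0.1988]), array([0.5072, 0.2017])]
scene red [263.5 215.5] [array([ 0.5583, -0.1092]), array([ 0.5693, -0.1025])]
scene green [237.  204.5] [array([ 0.5485, -0.2172]), array([ 0.5596, -0.2092])]
scene yellow [290. 195.] [array([ 0.4271, -0.0753]), array([ 0.4397, -0.0691])]
scene blue [357.5 253. ] [array([0.5832, 0.2263]), array([0.5939, 0.2289])]
scene blue [328.5 252. ] [array([0.6168, 0.146 ]), array([0.6271, 0.1495])]
[0.6285 0.1495 0.1475] [[0.9977335590545364, -0.0670910853687352], [-0.06709346379821234, -0.9977466526743357]]
```

Request:
{"name": "send_rows", "arguments": {
  "moves": [
    [-0.11,0.74,0,0,0,0],
    [-0.11,0.74,0,0,0,0],
    [-0.11,0.74,0,0,0,0],
    [-0.11,0.74,0,0,0,0],
    [-0.11,0.74,0,0,0,0],
    [-0.11,0.74,0,0,0,0]
  ],
  "grip": 0.85
}}

```text
time_s: 23.3
position: [0.5863, -0.034, 0.1436]
tcp_rot: [[0.998, -0.07, -0.002], [-0.07, -0.998, 0.001], [-0.002, -0.001, -1.0]]
force: [-0.5, -0.5, 0.5]
opening: 0.852
grasp_force: 0.0
```

Request:
{"name": "send_rows", "arguments": {
  "moves": [
    [-0.11,0.74,0,0,0,0],
    [-0.11,0.74,0,0,0,0],
    [-0.11,0.74,0,0,0,0],
    [-0.11,0.74,0,0,0,0],
    [-0.11,0.74,0,0,0,0],
    [-0.11,0.74,0,0,0,0],
    [-0.11,0.74,0,0,0,0],
    [-0.11,0.74,0,0,0,0]
  ]
}}

```text
time_s: 24.1
position: [0.5476, -0.2139, 0.1443]
tcp_rot: [[0.998, -0.064, -0.001], [-0.064, -0.998, 0.001], [-0.001, -0.001, -1.0]]
force: [0.4, -0.0, -0.2]
opening: 0.854
grasp_force: 0.0
```

Down 0.113 m (0.455), y −3 mm (tool +0.01).

Request:
{"name": "send_rows", "arguments": {
  "moves": [
    [0.002,0.01,0.12,0,0,0],
    [0.002,0.01,0.24,0,0,0],
    [0.002,0.01,0.36,0,0,0],
    [0.002,0.01,0.42,0,0,0],
    [0.002,0.01,0.455,0,0,0],
    [0.002,0.01,0.455,0,0,0],
    [0.002,0.01,0.455,0,0,0]
  ]
}}

```text
time_s: 24.8
position: [0.5485, -0.2188, 0.0317]
tcp_rot: [[0.998, -0.067, 0.002], [-0.067, -0.998, -0.001], [0.002, 0.001, -1.0]]
force: [-0.0, 0.1, -0.4]
opening: 0.851
grasp_force: 0.0
```

Request:
{"name": "send_rows", "arguments": {
  "moves": [
    [0,0,0,0,0,0],
    [0,0,0,0,0,0],
    [0,0,0,0,0,0],
    [0,0,0,0,0,0],
    [0,0,0,0,0,0],
    [0,0,-0.05,0,0,0],
    [0,0,-0.2,0,0,0],
    [0,0,-0.4,0,0,0],
    [0,0,-0.45,0,0,0],
    [0,0,-0.45,0,0,0]
  ],
  "grip": 0.4
}}

```text
time_s: 25.8
position: [0.549, -0.2194, 0.1461]
tcp_rot: [[0.998, -0.067, 0.005], [-0.067, -0.998, -0.003], [0.005, 0.003, -1.0]]
force: [-0.4, 0.4, -1.9]
opening: 0.632
grasp_force: 30.0
```

Request:
{"name": "send_rows", "arguments": {
  "moves": [
    [0.106,-0.578,0,0,0,0],
    [0.106,-0.578,0,0,0,0],
    [0.106,-0.578,0,0,0,0],
    [0.106,-0.578,0,0,0,0],
    [0.106,-0.578,0,0,0,0]
  ]
}}

```text
time_s: 26.3
position: [0.5823, -0.0745, 0.1411]
tcp_rot: [[0.998, -0.064, -0.005], [-0.064, -0.998, 0.001], [-0.005, -0.001, -1.0]]
force: [0.9, -0.4, -2.0]
opening: 0.636
grasp_force: 30.0
```

Request:
{"name": "send_rows", "arguments": {
  "moves": [
    [0.106,-0.578,0,0,0,0],
    [0.106,-0.578,0,0,0,0],
    [0.106,-0.578,0,0,0,0],
    [0.106,-0.578,0,0,0,0],
    [0.106,-0.578,0,0,0,0],
    [0.106,-0.578,0,0,0,0],
    [0.106,-0.578,0,0,0,0]
  ]
}}

```text
time_s: 27.0
position: [0.6195, 0.064, 0.1428]
tcp_rot: [[0.998, -0.07, -0.001], [-0.07, -0.998, -0.0], [-0.001, 0.0, -1.0]]
force: [0.3, -0.8, -2.1]
opening: 0.636
grasp_force: 30.0
```

Request:
{"name": "send_rows", "arguments": {
  "moves": [
    [0.004,0,0.1,0,0,0],
    [0.004,0,0.2,0,0,0],
    [0.004,0,0.3,0,0,0],
    [0.004,0,0.36,0,0,0],
    [0.004,0,0.38,0,0,0],
    [0.004,0,0.395,0,0,0],
    [0.004,0,0.395,0,0,0],
    [0.004,0,0.395,0,0,0]
  ]
}}

```text
time_s: 27.8
position: [0.6219, 0.066, 0.0456]
tcp_rot: [[0.998, -0.067, 0.002], [-0.067, -0.998, -0.0], [0.002, 0.0, -1.0]]
force: [0.5, 0.7, -2.0]
opening: 0.637
grasp_force: 30.0
```

Request:
{"name": "send_rows", "arguments": {
  "moves": [
    [0,0,0,0,0,0],
    [0,0,0,0,0,0],
    [0,0,0,0,0,0],
    [0,0,-0.05,0,0,0],
    [0,0,-0.2,0,0,0],
    [0,0,-0.4,0,0,0],
    [0,0,-0.4,0,0,0]
  ],
  "grip": 0.74
}}

```text
time_s: 28.5
position: [0.6265, 0.0659, 0.1527]
tcp_rot: [[0.998, -0.067, 0.016], [-0.067, -0.998, -0.001], [0.016, 0.0, -1.0]]
force: [0.7, -0.2, 0.3]
opening: 0.74
grasp_force: 0.0
```

```bash
python3 j2.py
```

```text
top red [318.5 227. ] [array([ 0.5571, -0.109 ]), array([ 0.5568, -0.1083])]
top yellow [309.  265.5] [array([ 0.4273, -0.0763]), array([ 0.428 , -0.0758])]
scene red [358. 230.] [array([0.4897, 0.1952]), array([0.5015, 0.1981])]
scene red [263.5 215.5] [array([ 0.5583, -0.1092]), array([ 0.5693, -0.1025])]
scene green [303.5 242. ] [array([0.6113, 0.0604]), array([0.6217, 0.065 ])]
scene yellow [310.5 210. ] [array([0.4676, 0.0205]), array([0.4797, 0.0256])]
scene blue [357.5 253. ] [array([0.5832, 0.2263]), array([0.5939, 0.2289])]
scene blue [328.5 252. ] [array([0.6168, 0.146 ]), array([0.6271, 0.1495])]
[0.6222 0.0661 0.1472] [[0.9977335305574728, -0.06711311381842204], [-0.06711229985066025, -0.9977453732996944]]
```

Request:
{"name": "send_rows", "arguments": {
  "moves": [
    [-0.209,0.715,0,0,0,0],
    [-0.209,0.715,0,0,0,0],
    [-0.209,0.715,0,0,0,0],
    [-0.209,0.715,0,0,0,0],
    [-0.209,0.715,0,0,0,0],
    [-0.209,0.715,0,0,0,0],
    [-0.209,0.715,0,0,0,0],
    [-0.209,0.715,0,0,0,0]
  ],
  "grip": 0.85
}}

```text
time_s: 29.4
position: [0.5569, -0.1073, 0.1441]
tcp_rot: [[0.998, -0.065, -0.001], [-0.065, -0.998, 0.001], [-0.001, -0.001, -1.0]]
force: [0.3, -0.2, 0.6]
opening: 0.852
grasp_force: 0.0
```

Request:
{"name": "send_rows", "arguments": {
  "moves": [
    [0,0,0.12,0,0,0],
    [0,0,0.24,0,0,0],
    [0,0,0.36,0,0,0],
    [0,0,0.42,0,0,0],
    [0,0,0.455,0,0,0],
    [0,0,0.455,0,0,0],
    [0,0,0.455,0,0,0]
  ]
}}

```text
time_s: 30.1
position: [0.5575, -0.1084, 0.0313]
tcp_rot: [[0.998, -0.066, 0.001], [-0.066, -0.998, -0.0], [0.001, 0.0, -1.0]]
force: [1.0, 0.8, -0.2]
opening: 0.852
grasp_force: 0.0
```

Request:
{"name": "send_rows", "arguments": {
  "moves": [
    [0,0,0,0,0,0],
    [0,0,0,0,0,0],
    [0,0,0,0,0,0],
    [0,0,0,0,0,0],
    [0,0,0,0,0,0],
    [0,0,-0.05,0,0,0],
    [0,0,-0.2,0,0,0],
    [0,0,-0.4,0,0,0],
    [0,0,-0.45,0,0,0],
    [0,0,-0.45,0,0,0]
  ],
  "grip": 0.4
}}

```text
time_s: 31.1
position: [0.5582, -0.1091, 0.1459]
tcp_rot: [[0.998, -0.067, 0.005], [-0.067, -0.998, -0.002], [0.005, 0.002, -1.0]]
force: [0.5, 0.0, -2.0]
opening: 0.637
grasp_force: 30.0
```

Request:
{"name": "send_rows", "arguments": {
  "moves": [
    [-0.124,-0.71,0,0,0,0],
    [-0.124,-0.71,0,0,0,0],
    [-0.124,-0.71,0,0,0,0],
    [-0.124,-0.71,0,0,0,0],
    [-0.124,-0.71,0,0,0,0],
    [-0.124,-0.71,0,0,0,0],
    [-0.124,-0.71,0,0,0,0],
    [-0.124,-0.71,0,0,0,0]
  ]
}}

```text
time_s: 31.9
position: [0.5378, 0.0692, 0.1427]
tcp_rot: [[0.998, -0.069, -0.001], [-0.069, -0.998, -0.0], [-0.001, 0.0, -1.0]]
force: [-0.3, 0.3, -1.6]
opening: 0.637
grasp_force: 30.0
```

Request:
{"name": "send_rows", "arguments": {
  "moves": [
    [0,0,0.1,0,0,0],
    [0,0,0.2,0,0,0],
    [0,0,0.3,0,0,0],
    [0,0,0.36,0,0,0],
    [0,0,0.38,0,0,0],
    [0,0,0.397,0,0,0],
    [0,0,0.397,0,0,0],
    [0,0,0.397,0,0,0]
  ]
}}

```text
time_s: 32.7
position: [0.5386, 0.0701, 0.0448]
tcp_rot: [[0.998, -0.068, 0.002], [-0.068, -0.998, -0.0], [0.002, 0.0, -1.0]]
force: [-0.7, -0.5, -1.5]
opening: 0.637
grasp_force: 30.0
```

Request:
{"name": "send_rows", "arguments": {
  "moves": [
    [0,0,0,0,0,0],
    [0,0,0,0,0,0],
    [0,0,0,0,0,0],
    [0,0,-0.05,0,0,0],
    [0,0,-0.2,0,0,0],
    [0,0,-0.4,0,0,0],
    [0,0,-0.4,0,0,0]
  ],
  "grip": 0.74
}}

```text
time_s: 33.4
position: [0.5427, 0.0703, 0.1509]
tcp_rot: [[0.998, -0.067, 0.015], [-0.067, -0.998, -0.001], [0.015, 0.0, -1.0]]
force: [1.2, 0.8, 0.9]
opening: 0.739
grasp_force: 0.0
```

```bash
python3 j2.py
```

```text
top green [266.5 207. ] [array([0.6254, 0.0675]), array([0.6245, 0.0668])]
top yellow [309.  265.5] [array([ 0.4273, -0.0763]), array([ 0.428 , -0.0758])]
top blue [241.5 207.5] [array([0.6238, 0.1527]), array([0.623 , 0.1514])]
scene red [358. 230.] [array([0.4897, 0.1952]), array([0.5015, 0.1981])]
scene red [316. 225.] [array([0.5256, 0.0656]), array([0.5371, 0.0701])]
scene green [303.5 242.5] [array([0.6132, 0.0613]), array([0.6236, 0.0659])]
scene yellow [289.5 194.5] [array([ 0.4254, -0.0781]), array([ 0.438 , -0.0718])]
scene blue [357.5 253. ] [array([0.5832, 0.2263]), array([0.5939, 0.2289])]
scene blue [328.5 252. ] [array([0.6168, 0.146 ]), array([0.6271, 0.1495])]
[0.5389 0.0704 0.1463] [[0.9977396527385086, -0.06704772150053112], [-0.06704680561008625, -0.9977497683832242]]
```

Request:
{"name": "send_rows", "arguments": {
  "moves": [
    [-0.408,0.617,0,0,0,0],
    [-0.408,0.617,0,0,0,0],
    [-0.408,0.617,0,0,0,0],
    [-0.408,0.617,0,0,0,0],
    [-0.408,0.617,0,0,0,0],
    [-0.408,0.617,0,0,0,0],
    [-0.408,0.617,0,0,0,0],
    [-0.408,0.617,0,0,0,0]
  ],
  "grip": 0.82
}}

```text
time_s: 34.3
position: [0.4263, -0.0758, 0.1438]
tcp_rot: [[0.998, -0.065, -0.0], [-0.065, -0.998, 0.0], [-0.0, -0.0, -1.0]]
force: [-0.2, 1.0, 0.9]
opening: 0.82
grasp_force: 0.0
```

Request:
{"name": "send_rows", "arguments": {
  "moves": [
    [0,0,0.12,0,0,0],
    [0,0,0.24,0,0,0],
    [0,0,0.36,0,0,0],
    [0,0,0.42,0,0,0],
    [0,0,0.455,0,0,0],
    [0,0,0.455,0,0,0],
    [0,0,0.455,0,0,0]
  ]
}}

```text
time_s: 35.0
position: [0.4262, -0.0764, 0.0306]
tcp_rot: [[0.998, -0.066, 0.001], [-0.066, -0.998, -0.0], [0.001, 0.0, -1.0]]
force: [-0.5, 0.4, 0.5]
opening: 0.82
grasp_force: 0.0
```

Request:
{"name": "send_rows", "arguments": {
  "moves": [
    [0,0,0,0,0,0],
    [0,0,0,0,0,0],
    [0,0,0,0,0,0],
    [0,0,0,0,0,0],
    [0,0,0,0,0,0],
    [0,0,-0.05,0,0,0],
    [0,0,-0.2,0,0,0],
    [0,0,-0.4,0,0,0],
    [0,0,-0.45,0,0,0],
    [0,0,-0.45,0,0,0]
  ],
  "grip": 0.4
}}

```text
time_s: 36.0
position: [0.427, -0.0772, 0.1449]
tcp_rot: [[0.998, -0.067, 0.005], [-0.067, -0.998, -0.002], [0.005, 0.002, -1.0]]
force: [0.2, 0.3, -1.6]
opening: 0.638
grasp_force: 30.0
```

Request:
{"name": "send_rows", "arguments": {
  "moves": [
    [0.41,-0.95,0,0,0,0],
    [0.41,-0.95,0,0,0,0],
    [0.41,-0.95,0,0,0,0],
    [0.41,-0.95,0,0,0,0],
    [0.41,-0.95,0,0,0,0],
    [0.41,-0.95,0,0,0,0],
    [0.41,-0.95,0,0,0,0],
    [0.41,-0.95,0,0,0,0],
    [0.41,-0.95,0,0,0,0]
  ]
}}

```text
time_s: 36.9
position: [0.5425, 0.1519, 0.1419]
tcp_rot: [[0.998, -0.069, -0.003], [-0.069, -0.998, -0.001], [-0.003, 0.001, -1.0]]
force: [0.5, -0.3, -1.4]
opening: 0.632
grasp_force: 30.0
```

Request:
{"name": "send_rows", "arguments": {
  "moves": [
    [0,0,0.1,0,0,0],
    [0,0,0.2,0,0,0],
    [0,0,0.3,0,0,0],
    [0,0,0.36,0,0,0],
    [0,0,0.38,0,0,0],
    [0,0,0.397,0,0,0],
    [0,0,0.397,0,0,0],
    [0,0,0.397,0,0,0]
  ]
}}

```text
time_s: 37.7
position: [0.5446, 0.1532, 0.0444]
tcp_rot: [[0.998, -0.068, 0.002], [-0.068, -0.998, 0.0], [0.002, -0.0, -1.0]]
force: [0.3, 0.9, -1.6]
opening: 0.634
grasp_force: 30.0
```

Request:
{"name": "send_rows", "arguments": {
  "moves": [
    [0,0,0,0,0,0],
    [0,0,0,0,0,0],
    [0,0,0,0,0,0],
    [0,0,-0.05,0,0,0],
    [0,0,-0.2,0,0,0],
    [0,0,-0.4,0,0,0],
    [0,0,-0.6,0,0,0],
    [0,0,-0.6,0,0,0]
  ],
  "grip": 0.74
}}

```text
time_s: 38.5
position: [0.5491, 0.1541, 0.2018]
tcp_rot: [[0.998, -0.067, 0.017], [-0.067, -0.998, 0.001], [0.017, -0.003, -1.0]]
force: [1.1, -0.0, 0.6]
opening: 0.741
grasp_force: 0.0
```

```bash
python3 j2.py; python3 - <<'E'
from h import *
s=readout.read_state(); print(s['joint_positions'],s['position'])
E
```

```text
top red [231.5 259.5] [array([0.4475, 0.1857]), array([0.4481, 0.184 ])]
top red [267.  232.5] [array([0.5387, 0.0656]), array([0.5385, 0.065 ])]
top green [266. 207.] [array([0.6254, 0.0692]), array([0.6245, 0.0685])]
top blue [241.5 207. ] [array([0.6255, 0.1527]), array([0.6247, 0.1514])]
scene red [358. 230.] [array([0.4897, 0.1952]), array([0.5015, 0.1981])]
scene red [316. 225.] [array([0.5256, 0.0656]), array([0.5371, 0.0701])]
scene green [303.5 242. ] [array([0.6113, 0.0604]), array([0.6217, 0.065 ])]
scene yellow [339.5 235. ] [array([0.5355, 0.1501]), array([0.5468, 0.1536])]
scene blue [357.5 253. ] [array([0.5832, 0.2263]), array([0.5939, 0.2289])]
scene blue [328.5 252. ] [array([0.6168, 0.146 ]), array([0.6271, 0.1495])]
[0.5448 0.1536 0.196 ] [[0.9977415876856698, -0.06701466807865973], [-0.06701677634220149, -0.9977518001351895]]
[ 4.44000486e+00  2.74700819e+01  9.24895215e+01 -2.79660607e-03
  5.97787497e+01  9.82840250e+01] [0.54475285 0.15362027 0.19598078]
```

All four jars stand in the tray. Turning the wrist back over the sleeve for a single 210° clockwise turn.

Request:
{"name": "send_rows", "arguments": {
  "moves": [
    [0.166,-0.473,0,0,0,-0.9],
    [0.166,-0.473,0,0,0,-0.9],
    [0.166,-0.473,0,0,0,-0.9],
    [0.166,-0.473,0,0,0,-0.9],
    [0.166,-0.473,0,0,0,-0.9],
    [0.166,-0.473,0,0,0,-0.9],
    [0.166,-0.473,0,0,0,-0.9],
    [0.166,-0.473,0,0,0,-0.9],
    [0.166,-0.473,0,0,0,-0.9],
    [0.166,-0.473,0,0,0,-0.9],
    [0.166,-0.473,0,0,0,-0.9]
  ],
  "grip": 0.8
}}

```text
time_s: 39.7
position: [0.5918, 0.2683, 0.1914]
tcp_rot: [[0.223, 0.975, -0.004], [0.975, -0.223, -0.001], [-0.002, -0.004, -1.0]]
force: [-0.4, 0.5, -0.0]
opening: 0.798
grasp_force: 0.0
```

Request:
{"name": "send_rows", "arguments": {
  "moves": [
    [0,0,0,0,0,-0.9],
    [0,0,0,0,0,-0.9],
    [0,0,0,0,0,-0.9],
    [0,0,0,0,0,-0.9],
    [0,0,0,0,0,-0.9],
    [0,0,0,0,0,-0.9],
    [0,0,0,0,0,-0.9],
    [0,0,0,0,0,-0.9],
    [0,0,0,0,0,-0.9],
    [0,0,0,0,0,-0.9],
    [0,0,0,0,0,-0.9]
  ]
}}

```text
time_s: 40.8
position: [0.5924, 0.2684, 0.1922]
tcp_rot: [[-0.928, 0.374, -0.003], [0.374, 0.928, -0.001], [0.002, -0.002, -1.0]]
force: [-0.5, -0.1, 0.5]
opening: 0.795
grasp_force: 0.0
```

Request:
{"name": "send_rows", "arguments": {
  "moves": [
    [0,0,0,0,0,-0.57],
    [0,0,0,0,0,-0.57],
    [0,0,0,0,0,-0.57],
    [0,0,0,0,0,-0.57],
    [0,0,0,0,0,-0.57],
    [0,0,0,0,0,-0.57],
    [0,0,0,0,0,-0.57],
    [0,0,0,0,0,-0.57],
    [0,0,0,0,0,-0.57]
  ]
}}

```text
time_s: 41.7
position: [0.5931, 0.2686, 0.1932]
tcp_rot: [[-0.872, -0.489, -0.001], [-0.489, 0.872, -0.0], [0.001, 0.0, -1.0]]
force: [0.0, -0.2, 0.1]
opening: 0.801
grasp_force: 0.0
```

```bash
python3 - <<'E'
from h import *
s=readout.read_state(); print(s['joint_positions'],s['position'],tool(np.array([.5944,.2687,.048])-s['position']))
E
```

```text
[ 1.45465395e+01  3.40781099e+01  7.97320357e+01  1.60278347e-03
  6.62240281e+01 -1.04731470e+02] [0.59313805 0.26859419 0.19324255] [-0.005 -0.002  0.581]
```

Request:
{"name": "send_rows", "arguments": {
  "moves": [
    [-0.003,0,0.15,0,0,0],
    [-0.003,0,0.3,0,0,0],
    [-0.003,0,0.42,0,0,0],
    [-0.003,0,0.52,0,0,0],
    [-0.003,0,0.58,0,0,0],
    [-0.003,0,0.58,0,0,0],
    [-0.003,0,0.58,0,0,0]
  ]
}}

```text
time_s: 42.4
position: [0.5946, 0.2692, 0.0491]
tcp_rot: [[-0.871, -0.491, 0.001], [-0.491, 0.871, 0.0], [-0.001, -0.0, -1.0]]
force: [1.1, 1.1, 0.3]
opening: 0.801
grasp_force: 0.0
```

Request:
{"name": "send_rows", "arguments": {
  "moves": [
    [0,0,0,0,0,0],
    [0,0,0,0,0,0],
    [0,0,0,0,0,0],
    [0,0,0,0,0,0],
    [0,0,0,0,0,0],
    [0,0,0,0,0,0]
  ],
  "grip": 0.4
}}

```text
time_s: 43.0
position: [0.5945, 0.269, 0.0494]
tcp_rot: [[-0.871, -0.492, 0.001], [-0.492, 0.871, 0.0], [-0.001, -0.0, -1.0]]
force: [-0.2, -1.9, 5.3]
opening: 0.543
grasp_force: 30.0
```

Request:
{"name": "send_rows", "arguments": {
  "moves": [
    [0,0,0,0,0,0.08],
    [0,0,0,0,0,0.16],
    [0,0,0,0,0,0.24],
    [0,0,0,0,0,0.32],
    [0,0,0,0,0,0.4],
    [0,0,0,0,0,0.48],
    [0,0,0,0,0,0.56],
    [0,0,0,0,0,0.64],
    [0,0,0,0,0,0.72],
    [0,0,0,0,0,0.8],
    [0,0,0,0,0,0.8]
  ]
}}

```text
time_s: 44.1
position: [0.5946, 0.2686, 0.0494]
tcp_rot: [[-0.735, 0.678, 0.001], [0.678, 0.735, -0.001], [-0.001, 0.0, -1.0]]
force: [-0.4, -1.2, 5.9]
opening: 0.543
grasp_force: 30.0
```

Request:
{"name": "send_rows", "arguments": {
  "moves": [
    [0,0,0,0,0,0.08],
    [0,0,0,0,0,0.16],
    [0,0,0,0,0,0.24],
    [0,0,0,0,0,0.32],
    [0,0,0,0,0,0.4],
    [0,0,0,0,0,0.48],
    [0,0,0,0,0,0.56],
    [0,0,0,0,0,0.64],
    [0,0,0,0,0,0.72],
    [0,0,0,0,0,0.8],
    [0,0,0,0,0,0.8]
  ]
}}

```text
time_s: 45.2
position: [0.5941, 0.2685, 0.0494]
tcp_rot: [[0.418, 0.908, 0.0], [0.908, -0.418, -0.001], [-0.0, 0.0, -1.0]]
force: [-0.0, -1.4, 7.0]
opening: 0.544
grasp_force: 30.0
```

Request:
{"name": "send_rows", "arguments": {
  "moves": [
    [0,0,0,0,0,0.08],
    [0,0,0,0,0,0.16],
    [0,0,0,0,0,0.24],
    [0,0,0,0,0,0.32],
    [0,0,0,0,0,0.4],
    [0,0,0,0,0,0.48],
    [0,0,0,0,0,0.56],
    [0,0,0,0,0,0.64],
    [0,0,0,0,0,0.72],
    [0,0,0,0,0,0.73],
    [0,0,0,0,0,0.73],
    [0,0,0,0,0,0.73]
  ]
}}

```text
time_s: 46.4
position: [0.5939, 0.2689, 0.0494]
tcp_rot: [[1.0, -0.005, -0.0], [-0.005, -1.0, 0.0], [-0.0, -0.0, -1.0]]
force: [-1.3, -0.8, 7.5]
opening: 0.545
grasp_force: 30.0
```

Request:
{"name": "send_rows", "arguments": {
  "moves": [
    [0,0,0,0,0,0],
    [0,0,0,0,0,0],
    [0,0,0,0,0,0],
    [0,0,0,0,0,0]
  ],
  "grip": 0.8
}}

```text
time_s: 46.8
position: [0.5937, 0.269, 0.0481]
tcp_rot: [[1.0, -0.004, -0.001], [-0.004, -1.0, -0.0], [-0.001, 0.0, -1.0]]
force: [0.5, -0.0, -0.2]
opening: 0.777
grasp_force: 0.0
```

Request:
{"name": "send_rows", "arguments": {
  "moves": [
    [0,0,-0.15,0,0,0],
    [0,0,-0.35,0,0,0],
    [0,0,-0.55,0,0,0],
    [0,0,-0.7,0,0,0],
    [-0.5,-0.4,-0.8,0,0,0],
    [-0.5,-0.7,-0.9,0,0,0],
    [-0.5,-0.9,-0.9,0,0,0],
    [-0.5,-0.9,-0.9,0,0,0],
    [-0.5,-0.9,-0.9,0,0,0],
    [-0.5,-0.9,-0.9,0,0,0]
  ]
}}

```text
time_s: 47.8
position: [0.4675, 0.4991, 0.2745]
tcp_rot: [[1.0, 0.0, 0.001], [0.0, -1.0, 0.003], [0.001, -0.003, -1.0]]
force: [-0.5, -0.4, 0.2]
opening: 0.799
grasp_force: 0.0
```

```bash
python3 - <<'E'
from h import *
a,_=viewer.capture('top');b,_=viewer.capture('scene')
r=lambda i,u,v,w,h,k:cv2.resize(i[v:v+h,u:u+w,::-1],None,fx=k,fy=k,interpolation=cv2.INTER_CUBIC)
t=r(a,180,180,110,84,3.6); u=r(b,150,135,110,76,3.6)
x=np.vstack([t,u[:270]]); y=r(b,290,200,110,160,3.6)[:x.shape[0]]
cv2.imwrite('pics/d7.png',np.hstack([x,y]))
E
```

```text
(no output)
```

View pics/d7.png

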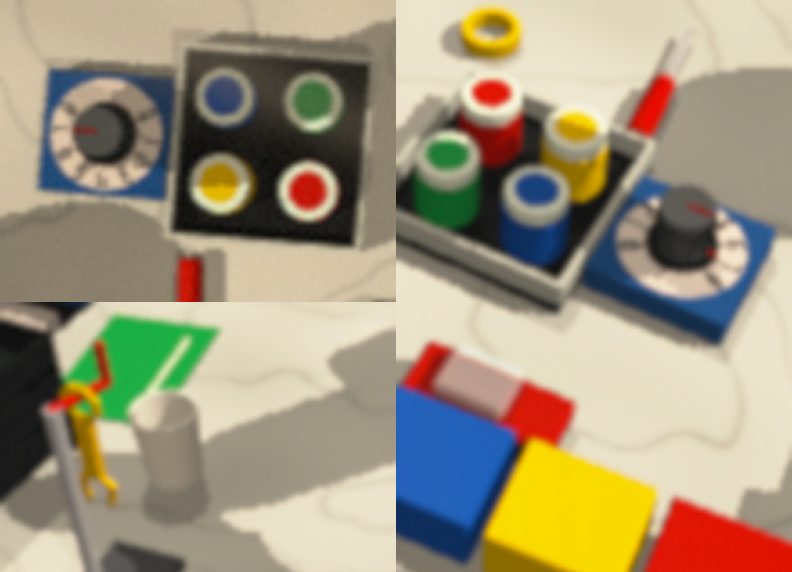

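The bar at (76,129)-(97,131) points at 7. All four jars stand in the tray and the spanner hangs on the hook.

```bash
python3 -c "
from rig import ticket
print(ticket.hand_in())"
```

```text
the job is handed in; nothing more can be done
None
```

The job is handed in: I turned the sleeve to 0, hung the spanner by its eye on the hook, stood all four jars upright in the tray, then set the sleeve to 7, all in about 48 s of robot time and confirmed in the last camera pictures.

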